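Clear the used-up tubing reel and flag its spindle for reorder

TASK

One of the two tubing reels is nearly used up: slide it up off its spindle and set it down, neck up and flat, near the middle of the open tray. Then take the stock board out of its slotted holder and lean it against the bare spindle, same end down on the counter, so that it rests there by itself as a reorder flag. Do not drop the reel, and leave the full reel on its spindle and everything else where it is.

Things in the scene. Friction and masses are not known exactly. Their poses are not given: they have to be found in the camera images.
- reel_used: Nearly used-up reel, loose on stand_a: white core tube 40 mm across, 95 mm tall, 21 mm bore; 90 mm flanges, plain at 0-5, spoked at 55-60 mm up, between them only a thin black winding, 47 mm across. Grip its bare neck above the upper flange (60-95 mm up); 15 mm of post shows above it. 160 g. Origin: centre of underside, 10 mm above the counter at the start; z along its axis, neck up.
- reel_full: The full reel: same core, neck and flanges as reel_used, but black tubing is wound to 83 mm diameter, nearly flush with the flanges (a broad black disc from above, through the four-spoked upper flange). Starts on the spindle of stand_b and stays there. Origin: centre of the underside; z up.
- stand_a: Spindle stand of the used-up reel, fixed to the counter: round aluminium base plate 90 mm in diameter and 10 mm thick, with an upright steel post 14 mm in diameter at its centre, whose top is 120 mm above the counter. Origin: centre of the base's underside, on the counter; z up.
- stand_a_top (a point): Centre of the top of stand_a's post, 120 mm above the counter.
- stand_b: The other, identical spindle stand, which carries the full reel. Origin: centre of the base's underside.
- tray: Open, empty white tray, 150 x 150 mm outside and 35 mm high, walls and floor 4 to 5 mm thick, loose on the counter, 0.8 kg. Origin: centre of the underside; x and y along its sides, z up.
- holder: Black slotted holder block fixed to the counter, 60 mm (x) by 140 mm (y) and 42 mm high; its slot, 14 mm wide (x), 128 mm long (y) and 30 mm deep, holds the board upright. Origin: centre of the underside; the slot runs along its y.
- board: White stiff stock board with a printed grid on both faces: 10 mm thick (x), 120 mm wide (y), 180 mm tall (z), 220 g. Starts standing loosely upright in the holder's slot, its lower edge 12 mm and its top edge 192 mm above the counter. Origin: centre of its lower edge face; z runs up the board, x is normal to its faces.
- board_top (a point): Centre of the board's top edge, 180 mm up from its origin.
- parts_case: Bystander: clear compartment case with small parts, 100 x 200 x 40 mm, beyond the spindles. Origin: centre of the underside.
- carton: Bystander: red and white carton 104 x 164 x 82 mm, beyond the spindles. Origin: centre of the underside.
- jar: Bystander: closed round jar 68 mm in diameter, 85 mm tall, beyond the spindles. Origin: centre of the underside.
There are look-alikes about, which are no part of the job. There is more than one size of the board; the one meant has the size given above.

How it is judged (in metres and radians):
On the way, in this order (a step that is already met when the one before it is completed fails the run):
1. the used-up reel is clear above its spindle (z of reel_used in the frame of stand_a_top above 0 m), for 0.1 s.
2. the used-up reel stands released in the tray (x of reel_used in the frame of tray between -0.045 and 0.045 m and y of reel_used in the frame of tray between -0.045 and 0.045 m and z of reel_used in the frame of tray below 0.012 m and angle between reel_used's own z axis and vertical below 0.12 rad and contact force between reel_used and the fingers below 0.1 N), for 0.2 s.
3. the board leans, released, against the bare spindle (angle between board's own z axis and vertical between 0.14 and 0.87 rad and height (world z) of board below 0.02 m and contact force between board and stand_a above 0.1 N and contact force between board and reel_full below 0.05 N and contact force between board and tray below 0.05 N and contact force between board and the fingers below 0.05 N and linear speed of board below 0.03 m/s), for 0.2 s.
At the end, for the whole second after the job is handed in: Used reel released on the tray's floor (12 mm), neck up within 7 deg, within 45 mm of its centre along each side; board, same end down (foot under 20 mm), rests alone on stand_a, 8 to 50 deg from vertical, off the full reel and tray; full reel upright, moved under 20 mm, tray under 30 mm (all of step 2 and all of step 3 and linear speed of reel_used below 0.03 m/s and distance of reel_full from where it was at the start of the episode below 0.02 m and angle between reel_full's own z axis and vertical below 0.12 rad and distance of tray from where it was at the start of the episode below 0.03 m); the robot touches nothing.
It fails at once if the full reel is moved by more than 30 mm (distance of reel_full from where it was at the start of the episode above 0.03 m).
It fails at once if the tray is shoved by more than 40 mm (distance of tray from where it was at the start of the episode above 0.04 m).
It fails at once if the used-up reel is dropped into the tray (over 0.8 m/s less than 80 mm above its floor) (horizontal distance between reel_used and tray below 0.08 m and z of reel_used in the frame of tray below 0.085 m and linear speed of reel_used above 0.8 m/s).
It fails at once if the compartment case, the carton or the jar is moved by more than 30 mm (distance of any of parts_case, carton, jar from where it was at the start of the episode above 0.03 m).
It also fails if it takes over 61 s, if anything falls off the work surface, if the arm or the gripper's body presses on something with over 40 N, if the wrist force passes 120 N, or if a joint passes its speed limit or range.

ROBOT

A 6-joint arm with a two-finger parallel gripper is mounted at the origin on the work surface. World frame = base frame: x ahead of the robot, y to its left, z up, the work surface at z = 0. Lengths are in mm, angles in rad, forces in N, time in s.
With the tool pointing down it reaches from about 350 to 875 mm from the base axis. Payload 4.2 kg.
Tool frame: the origin (TCP) lies between the finger pads; the fingertips stand 11 mm ahead of it and the grasp point (between the pads) lies 8 mm behind it; z points along the fingers, y is the direction in which the jaws open and shut (so a half turn about z gives the same grasp; the last joint's range is limited). The gripper opens to 85 mm and grips with 20 to 120 N. Pads are 22 mm wide; open, the fingers measure 114 mm over their backs; the gripper's body (76 mm by 85 mm) begins 54 mm behind the grasp point. The pads swing forward as they close: fully open they stand 13 mm farther back than shut.
Start: joints at [1.407, 0.385, 0.008, 0, -1.194, -0.259], TCP at [256.414, 569.957, 242.312] pointing down, gripper open.
Joint ranges: [-3.14, 3.14], [-1.21, 2.06], [-1.07, 1.41], [-3.16, 2.05], [-2.99, -0.16], [-3.1, 3.1]. Speed limits (rad/s): [2.79, 2.79, 3.14, 3.14, 3.14, 3.14].

INTERFACE

Orientations are given as a unit quaternion [x, y, z, w].
In Python, from bench import * gives the robot as it stands.
- The arm moves only by the tool servo_tool, never from a script. Its argument "rows" is a list of rows, each a list of 7 numbers: the opening, from 0 (shut) to 1 (fully open), then the shift along the tool's x, y, z in cm, then the turn, a rotation vector about the tool's x, y, z in degrees. A call has 1 to 12 rows; each row shifts and turns the commanded pose from where the row before left it, along the tool's axes as they then stand; what a row does not reach is not made up. A row lasts 1/10 s, in which the tool goes at most 50 mm and 8.59 degrees, less where a joint would pass 70% of its speed; a pose out of reach is approached as far as the arm can. A call is refused whole if a number of a shift passes 5 or a number of a turn 8.59, either way. A call with a gripper value outside its range is refused whole. The fingers move at their own pace and stop on an object; the grip force is fixed at half the most. Time passes only in rows, so rows that do not move let the fingers close. It gives the time, the measured TCP pose, the force and the opening at its end, in the units of the state.
- read_state(): the state, without advancing time (a new reading comes with each control period).
- get_image(name): name is "side" or "top"; returns a dict with "image" (480x640x3 uint8, red, green, blue), "mtx" (3x3 intrinsics, pixels), "k1" (the pictures are not rectified: a ray, as slopes to the right and down, at radius r is drawn at 1 + k1 r^2 times it, then the intrinsics apply), "extrinsics" (4x4, takes a point from camera to world coordinates). Camera axes: x right, y up, looking along -z (the intrinsics and any distortion apply to the point x, -y, -z); pixel columns grow to the right and rows downward; lengths in mm; the calibration is good to about 2 mm. A picture is of the moment at which its call begins. There is no depth.
- job_done(): hands the job in, once; it reports no verdict.
The state is a dict: "clock": time; "joints": joint angles; "joint_vel": joint speeds; "joint_efforts": joint torques, N m; "position": TCP position; "ee_rot": TCP orientation; "contact_force": force on the tool from outside, world axes, zero at the start; "wrist_torque": the same for the moment, N m; "gripper_width": finger opening in mm.
Only numpy, scipy, OpenCV 4.12 (cv2) and the standard library are available. Lean on these libraries where they do the work, as an engineer would, in place of code of your own. Each camera call takes 0.05 s, during which the arm holds its last target. There are 200 camera calls.

## Working session

There is one attempt and no reset: what is moved stays moved. The work goes in short steps, Python scripts to look and compute and a tool call to move; the robot and the scene stay as the last step left them, time stands still between calls to the robot, and variables do not carry over. Pictures are saved under pics/ and viewed, about 8 in all and at most 12, crops included, and the job is handed in when it is done.

Besides the shell and the picture viewer there is one more tool, called after "Emit:" as a command line: name --pt "numbers of a row" for each row, then --argument value for the rest. servo_tool: Moves the arm, as the interface text tells. Its arguments: {"type":"object","properties":{"rows":{"type":"array","items":{"type":"array","items":{"type":"number"}}}},"required":["rows"]}

```bash
ls; mkdir -p pics; cat > h.py <<'E'
from bench import *
import numpy as np, cv2, json, os
from scipy.spatial.transform import Rotation as R
def snap(n,tag):
    d=get_image(n); cv2.imwrite(f'pics/{tag}.png',d['image'][:,:,::-1])
    np.savez(f'pics/{tag}.npz',**{k:np.array(d[k]) for k in('image','mtx','k1','extrinsics')}); return d
def load(tag): return np.load(f'pics/{tag}.npz')
def ray(d,u,v):
    K=d['mtx']; x=(u-K[0,2])/K[0,0]; y=(v-K[1,2])/K[1,1]; a,b=x,y; k=float(d['k1'])
    for _ in range(20):
        s=1+k*(a*a+b*b); a,b=x/s,y/s
    E=d['extrinsics']; return E[:3,3],E[:3,:3]@np.array([a,-b,-1.])
def onz(d,u,v,z):
    o,r=ray(d,u,v); return o+r*(z-o[2])/r[2]
def proj(d,P):
    E=d['extrinsics']; p=(np.asarray(P,float).reshape(-1,3)-E[:3,3])@E[:3,:3]
    x=p[:,0]/-p[:,2]; y=-p[:,1]/-p[:,2]; s=1+float(d['k1'])*(x*x+y*y); K=d['mtx']
    return np.c_[K[0,0]*x*s+K[0,2],K[1,1]*y*s+K[1,2]]
E
python3 - <<'E'
from h import *
np.set_printoptions(precision=3,suppress=True)
for n in('side','top'):
    d=snap(n,n+'0'); print(n,d['extrinsics'],d['mtx'],d['k1'])
print(read_state())
a=cv2.imread('pics/top0.png');b=cv2.imread('pics/side0.png')
cv2.imwrite('pics/t0.png',cv2.resize(a,(800,600),interpolation=cv2.INTER_CUBIC))
cv2.imwrite('pics/s0.png',cv2.resize(b,(800,600),interpolation=cv2.INTER_CUBIC))
E
```

```text
pics
side [[   0.912    0.309   -0.269  239.107]
 [  -0.41     0.667   -0.622 -711.577]
 [  -0.013    0.678    0.735 1034.555]
 [   0.       0.       0.       1.   ]] [[484.22    0.    321.052]
 [  0.    484.22  240.975]
 [  0.      0.      1.   ]] -0.016447407339224014
top [[  -0.036    0.975   -0.219  351.446]
 [  -0.999   -0.033    0.013   48.239]
 [   0.006    0.219    0.976 1182.178]
 [   0.       0.       0.       1.   ]] [[471.525   0.    314.271]
 [  0.    471.525 243.815]
 [  0.      0.      1.   ]] 0.04406845405935526
{'clock': 0.1, 'joints': array([ 1.407,  0.385,  0.007, -0.   , -1.194, -0.259]), 'joint_vel': array([-0.001, -0.003,  0.003,  0.002, -0.002, -0.002]), 'joint_efforts': array([ -0.   , -39.332,  18.893,   4.198,  -0.003,   0.   ]), 'position': array([256.22 , 569.517, 241.347]), 'ee_rot': array([ 0.978, -0.21 , -0.   ,  0.001]), 'contact_force': array([ 0.021, -0.266, -0.703]), 'wrist_torque': array([-0.01 ,  0.024, -0.03 ]), 'gripper_width': 85.29977950663383}
```

View pics/t0.png

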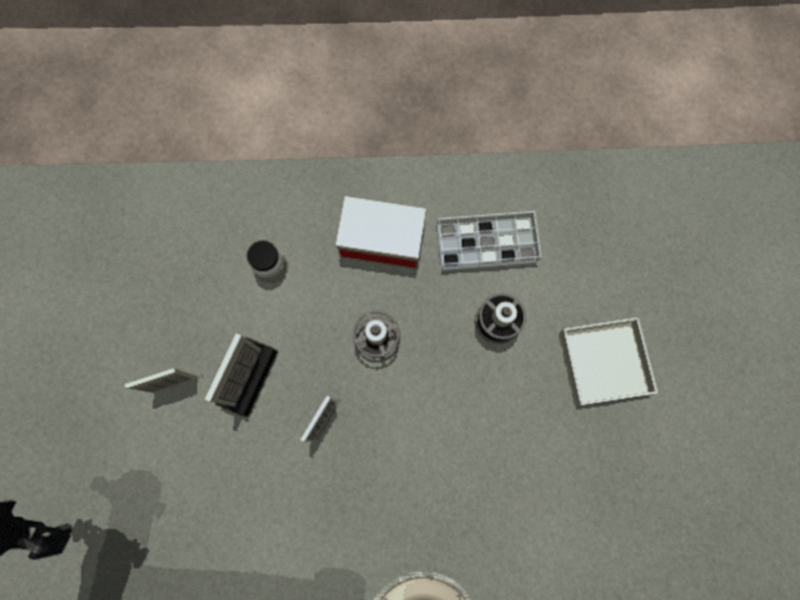

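View pics/s0.png

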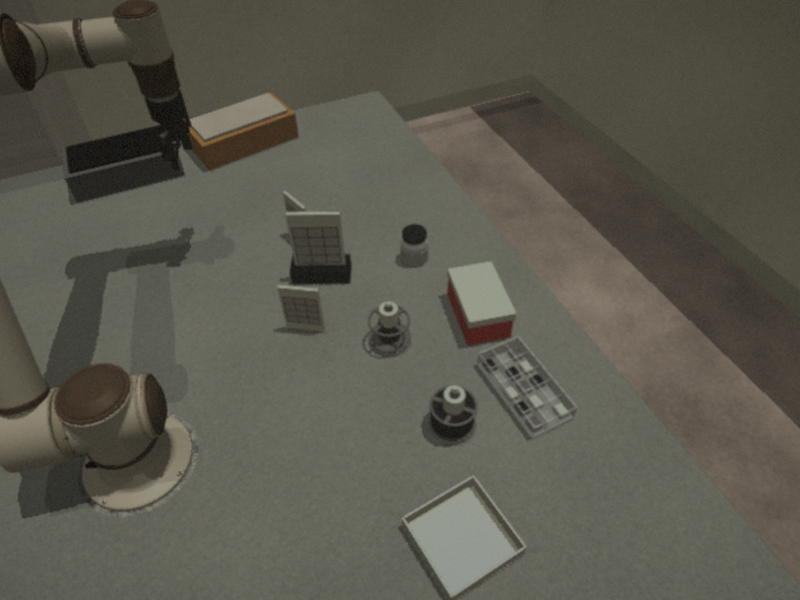

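The top view shows the used reel at about (375,332), the full reel at (503,316), the tray at (609,362), and the holder with the board at (222,370). The two other boards, at (160,380) and (317,420), are look-alikes. I'll enlarge next.

```bash
python3 - <<'E'
from h import *
def crop(n,o,x0,y0,w,h,s):
    a=cv2.imread(f'pics/{n}.png')[y0:y0+h,x0:x0+w]
    a=cv2.resize(a,None,fx=s,fy=s,interpolation=cv2.INTER_CUBIC); return cv2.convertScaleAbs(a,alpha=1.3)
a=crop('top0','',150,250,200,90,4); b=crop('top0','',370,230,160,60,4)
b=crop('top0','',370,225,160,105,4)[:, :]
cv2.imwrite('pics/c1.png',a)
cv2.imwrite('pics/c2.png',crop('side0','',215,145,130,145,4))
E
```

```text
(no output)
```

View pics/c1.png

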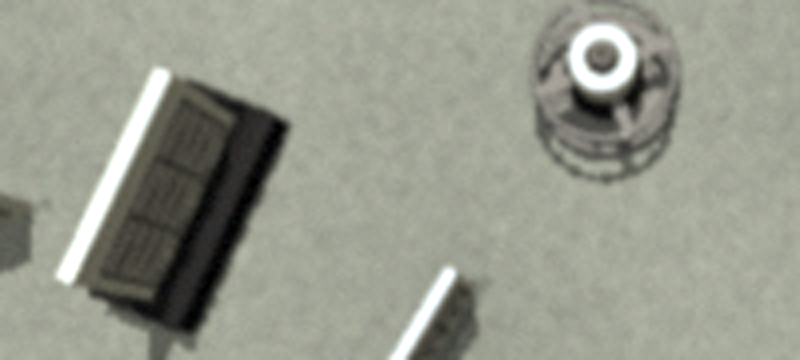

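View pics/c2.png

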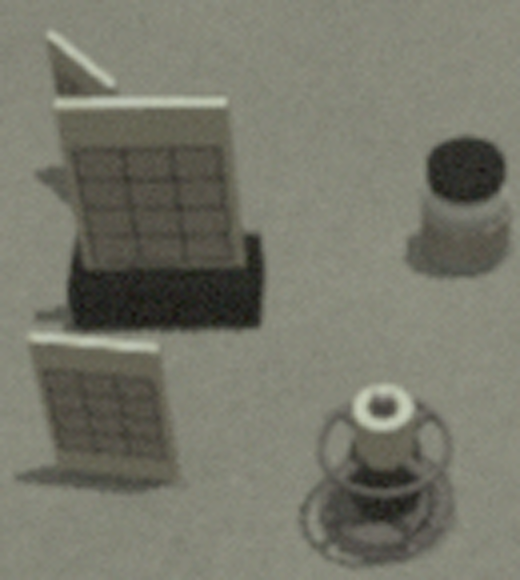

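```bash
python3 - <<'E'
from h import *
np.set_printoptions(precision=1,suppress=True)
t,s=load('top0'),load('side0')
c1=lambda u,v:(150+(u+.5)/4-.5,250+(v+.5)/4-.5)
c2=lambda u,v:(215+(u+.5)/4-.5,145+(v+.5)/4-.5)
f=lambda u,v:(.8*(u+.5)-.5,.8*(v+.5)-.5)
print('neck',onz(t,*c1(602,61),105),onz(s,*c2(383,408),105))
print('post',onz(t,*c1(603,56),120),onz(s,*c2(382,405),120))
print('full',onz(t,*f(506,312),105),onz(s,*f(455,394),105))
print('board top',onz(t,*c1(162,72),192),onz(t,*c1(67,277),192),'|',onz(s,*c2(57,104),192),onz(s,*c2(226,102),192))
print('small',onz(t,*c1(450,270),130))
print('holder far corners',onz(t,*c1(290,122),42),onz(t,*c1(188,330),42))
T=[onz(t,*f(*p),35) for p in[(563,328),(638,319),(656,392),(580,406)]];print('tray',T,np.mean(T,0))
S=[onz(s,*f(*p),35) for p in[(402,521),(473,478),(525,547),(448,597)]];print(np.mean(S,0),S)
E
```

```text
neck [544.3  67.9 105. ] [545.9  68.8 105. ]
post [544.5  67.  120. ] [541.4  58.8 120. ]
full [ 572.4 -177.1  105. ] [ 573.5 -176.2  105. ]
board top [531.  299.2 192. ] [425.5 345.2 192. ] | [425.2 347.9 192. ] [531.3 300.5 192. ]
small [426.  154.5 130. ]
holder far corners [524.7 259.4  42. ] [402.9 318.2  42. ]
tray [array([ 550.7, -301.3,   35. ]), array([ 563.8, -450.1,   35. ]), array([ 420.5, -465.7,   35. ]), array([ 398.4, -318.3,   35. ])] [ 483.3 -383.9   35. ]
[ 480.9 -386.4   35. ] [array([ 399.2, -325.3,   35. ]), array([ 545.4, -306.6,   35. ]), array([ 564.2, -448.6,   35. ]), array([ 414.6, -465.1,   35. ])]
```

Emit:
servo_tool --pt "1 2 1.4 0 0 0 0" --pt "1 3 2.2 0 0 0 0" --pt "1 4 2.9 0 0 0 0" --pt "1 4 2.9 0 0 0 0" --pt "1 4 2.9 0 0 0 0" --pt "1 4 2.9 0 0 0 0" --pt "1 4 2.9 0 0 0 0" --pt "1 4 2.9 0 0 0 0" --pt "1 4 2.9 0 0 0 0" --pt "1 4 2.9 0 0 0 0" --pt "1 4 2.9 0 0 0 0" --pt "1 3 2.2 0 0 0 0"

```text
clock: 1.3
position: [527.4, 96.0, 242.0]
ee_rot: [0.978, -0.211, -0.0, 0.0]
contact_force: [0.6, 1.2, 0.5]
gripper_width: 85.3
```

```bash
cat > go.py <<'E'
# python3 go.py x y z : remaining move in tool cm from measured pose
from h import *; import sys
s=read_state(); r=R.from_quat(s['ee_rot']); np.set_printoptions(precision=3,suppress=True)
print('t',s['clock'],'pos',s['position'],'q',s['ee_rot'],'F',s['contact_force'],'w',s['gripper_width'],'j',s['joints'])
print('tool axes',r.as_matrix().T)
if len(sys.argv)>3: print('move cm',r.inv().apply(np.array(sys.argv[1:4],float)-s['position'])/10)
E
python3 go.py 545 68.3 241
```

```text
t 1.3 pos [527.377  96.002 241.978] q [ 0.978 -0.211 -0.     0.   ] F [0.649 1.199 0.546] w 85.31956304412515 j [ 0.483  0.234 -0.21  -0.    -1.127  0.664]
tool axes [[ 0.911 -0.412 -0.001]
 [-0.412 -0.911  0.001]
 [-0.001 -0.    -1.   ]]
move cm [2.746 1.799 0.097]
```

Emit:
servo_tool --pt "1 1.4 1.0 0 0 0 0" --pt "1 0.9 0.6 0 0 0 0" --pt "1 0 0 0 0 0 0" --pt "1 0 0 0 0 0 0"

```text
clock: 1.7
position: [540.8, 75.0, 242.1]
ee_rot: [0.978, -0.21, -0.0, 0.0]
contact_force: [-0.3, 0.8, -0.2]
gripper_width: 85.4
```

```bash
python3 go.py 545 68.3 86
```

```text
t 1.7 pos [540.839  74.965 242.066] q [ 0.978 -0.21  -0.     0.   ] F [-0.268  0.764 -0.179] w 85.40057759356648 j [ 0.435  0.251 -0.187 -0.    -1.133  0.714]
tool axes [[ 0.912 -0.41  -0.001]
 [-0.41  -0.912  0.   ]
 [-0.001  0.    -1.   ]]
move cm [ 0.661  0.434 15.606]
```

Emit:
servo_tool --pt "1 0.6 0.4 2 0 0 0" --pt "1 0 0 3 0 0 0" --pt "1 0 0 3 0 0 0" --pt "1 0 0 2 0 0 0" --pt "1 0 0 0 0 0 0" --pt "1 0 0 0 0 0 0"

```text
clock: 2.3
position: [545.2, 69.4, 142.9]
ee_rot: [0.978, -0.209, 0.0, 0.0]
contact_force: [0.0, -0.6, 0.5]
gripper_width: 85.1
```

```bash
python3 go.py 545 68.3 86; python3 - <<'E'
from h import *
d=snap('side','s1'); a=cv2.imread('pics/s1.png')[180:310,230:390]
t=snap('top','t1'); b=cv2.imread('pics/t1.png')[200:330,240:400]
cv2.imwrite('pics/c3.png',cv2.convertScaleAbs(np.hstack([cv2.resize(x,(400,325),interpolation=cv2.INTER_CUBIC) for x in(a,b)]),alpha=1.4))
E
```

```text
t 2.3 pos [545.167  69.354 142.904] q [ 0.978 -0.209  0.     0.   ] F [ 0.02  -0.637  0.458] w 85.06831959779834 j [ 0.422  0.352 -0.317  0.001 -0.902  0.728]
tool axes [[ 0.913 -0.408  0.001]
 [-0.408 -0.913  0.   ]
 [ 0.001 -0.    -1.   ]]
move cm [0.024 0.103 5.69 ]
```

View pics/c3.png

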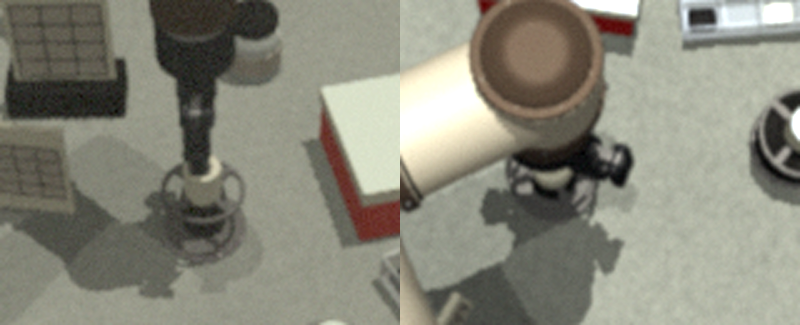

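The side crop shows the gripper lined up over the neck at about (203,165). I'll descend and grip.

Emit:
servo_tool --pt "1 0 0.1 1.5 0 0 0" --pt "1 0 0 2 0 0 0" --pt "1 0 0 1.7 0 0 0" --pt "1 0 0 0.5 0 0 0" --pt "1 0 0 0 0 0 0" --pt "0 0 0 0 0 0 0" --pt "0 0 0 0 0 0 0" --pt "0 0 0 0 0 0 0" --pt "0 0 0 0 0 0 0" --pt "0 0 0 0 0 0 0" --pt "0 0 0 0 0 0 0" --pt "0 0 0 0 0 0 0"

```text
clock: 3.6
position: [545.4, 67.8, 86.4]
ee_rot: [0.978, -0.21, 0.001, -0.0]
contact_force: [-0.2, 0.8, 5.7]
gripper_width: 38.5
```

Emit:
servo_tool --pt "0 0 0 -0.3 0 0 0" --pt "0 0 0 -0.8 0 0 0" --pt "0 0 0 -1.5 0 0 0" --pt "0 0 0 -1.5 0 0 0" --pt "0 0 0 -1.5 0 0 0" --pt "0 0 0 -1.5 0 0 0" --pt "0 0 0 -1.5 0 0 0" --pt "0 0 0 -1.5 0 0 0" --pt "0 0 0 -1.5 0 0 0" --pt "0 0 0 -1.5 0 0 0" --pt "0 0 0 -1.0 0 0 0" --pt "0 0 0 0 0 0 0"

```text
clock: 4.8
position: [545.1, 67.6, 227.7]
ee_rot: [0.978, -0.21, 0.001, -0.001]
contact_force: [0.7, -0.4, -1.5]
gripper_width: 38.3
```

Emit:
servo_tool --pt "0 0 0 -0.5 0 0 0" --pt "0 0 0 0 0 0 0"

```text
clock: 5.0
position: [544.5, 67.4, 231.1]
ee_rot: [0.978, -0.21, -0.0, 0.0]
contact_force: [-0.5, 0.6, -1.1]
gripper_width: 38.1
```

```bash
python3 go.py 482 -385 230; python3 - <<'E'
from h import *
snap('side','s2'); a=cv2.imread('pics/s2.png')[150:310,230:390]
cv2.imwrite('pics/c4.png',cv2.convertScaleAbs(cv2.resize(a,(560,560),interpolation=cv2.INTER_CUBIC),alpha=1.4))
E
```

```text
t 5.0 pos [544.507  67.392 231.15 ] q [ 0.978 -0.21  -0.     0.   ] F [-0.485  0.593 -1.095] w 38.0785647672697 j [ 0.419  0.264 -0.198  0.    -1.109  0.729]
tool axes [[ 0.912 -0.41  -0.   ]
 [-0.41  -0.912  0.   ]
 [-0.    -0.    -1.   ]]
move cm [12.864 43.82   0.127]
```

View pics/c4.png

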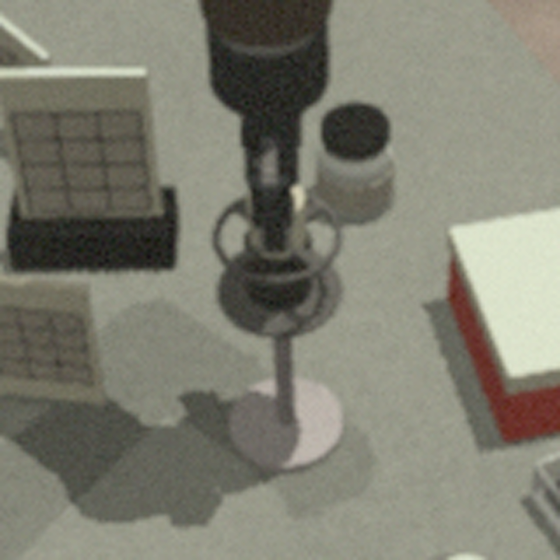

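The reel is held upright and clear of the bare spindle. Next is the move to the tray.

Emit:
servo_tool --pt "0 0.3 1.0 0 0 0 0" --pt "0 0.6 2.0 0 0 0 0" --pt "0 0.9 3.0 0 0 0 0" --pt "0 1.1 3.7 0 0 0 0" --pt "0 1.1 3.7 0 0 0 0" --pt "0 1.1 3.7 0 0 0 0" --pt "0 1.1 3.7 0 0 0 0" --pt "0 1.1 3.7 0 0 0 0" --pt "0 1.1 3.7 0 0 0 0" --pt "0 1.1 3.7 0 0 0 0" --pt "0 1.1 3.7 0 0 0 0" --pt "0 0.9 3.0 0 0 0 0"

```text
clock: 6.25
position: [489.8, -334.1, 230.7]
ee_rot: [0.978, -0.21, -0.001, -0.0]
contact_force: [-0.1, -0.3, -2.0]
gripper_width: 38.2
```

Emit:
servo_tool --pt "0 0.6 2.0 0 0 0 0" --pt "0 0.3 1.2 0 0 0 0" --pt "0 0.2 0.7 0 0 0 0" --pt "0 0 0 0 0 0 0" --pt "0 0 0 0 0 0 0"

```text
clock: 6.75
position: [485.2, -371.2, 231.3]
ee_rot: [0.978, -0.21, -0.0, -0.0]
contact_force: [0.4, -0.5, -1.7]
gripper_width: 38.3
```

```bash
python3 go.py 482 -385 80; python3 - <<'E'
from h import *
snap('side','s3'); a=cv2.imread('pics/s3.png')[280:480,290:490]
cv2.imwrite('pics/c5.png',cv2.convertScaleAbs(cv2.resize(a,(600,600),interpolation=cv2.INTER_CUBIC),alpha=1.3))
E
```

```text
t 6.75 pos [ 485.173 -371.161  231.263] q [ 0.978 -0.21  -0.    -0.   ] F [ 0.41  -0.464 -1.702] w 38.320961082960906 j [-0.389  0.369 -0.045 -0.    -1.157  1.537]
tool axes [[ 0.912 -0.41  -0.   ]
 [-0.41  -0.912 -0.   ]
 [-0.     0.    -1.   ]]
move cm [ 0.282  1.397 15.126]
```

View pics/c5.png

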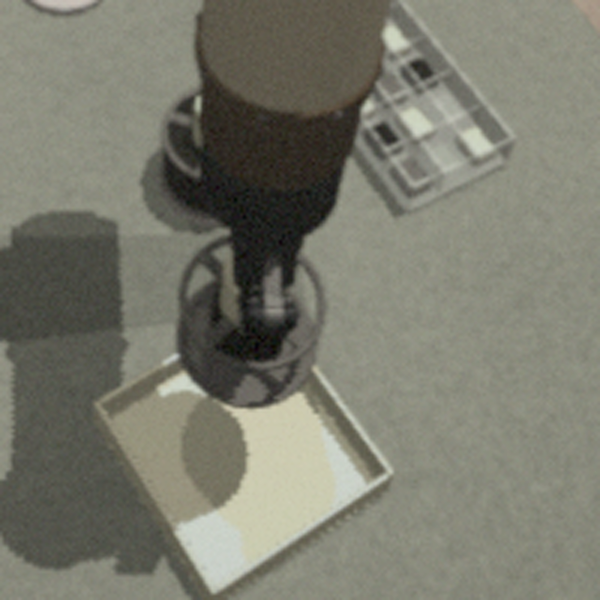

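The reel is held level above the tray. I'll centre it and lower it.

Emit:
servo_tool --pt "0 0.2 0.8 0.5 0 0 0" --pt "0 0.1 0.6 1 0 0 0" --pt "0 0 0 1.5 0 0 0" --pt "0 0 0 2 0 0 0" --pt "0 0 0 2 0 0 0" --pt "0 0 0 2 0 0 0" --pt "0 0 0 1.5 0 0 0" --pt "0 0 0 1 0 0 0" --pt "0 0 0 1 0 0 0" --pt "0 0 0 0.8 0 0 0" --pt "0 0 0 0.5 0 0 0" --pt "0 0 0 0 0 0 0"

```text
clock: 8.0
position: [481.9, -385.7, 92.7]
ee_rot: [0.978, -0.21, -0.0, -0.0]
contact_force: [0.1, -0.1, -0.9]
gripper_width: 38.1
```

```bash
python3 go.py 482 -385 81
```

```text
t 8.0 pos [ 481.873 -385.692   92.727] q [ 0.978 -0.21  -0.    -0.   ] F [ 0.087 -0.111 -0.874] w 38.11715564577724 j [-0.413  0.51  -0.197 -0.    -0.864  1.561]
tool axes [[ 0.912 -0.41  -0.001]
 [-0.41  -0.912 -0.   ]
 [-0.001  0.    -1.   ]]
move cm [-0.016 -0.068  1.173]
```

Emit:
servo_tool --pt "0 0 0 0.5 0 0 0" --pt "0 0 0 0.3 0 0 0" --pt "0 0 0 0.2 0 0 0" --pt "0 0 0 0.1 0 0 0" --pt "0 0 0 0.1 0 0 0" --pt "0 0 0 0 0 0 0"

```text
clock: 8.6
position: [482.1, -385.8, 81.3]
ee_rot: [0.978, -0.21, -0.0, -0.0]
contact_force: [-1.1, 0.2, -0.7]
gripper_width: 38.2
```

Emit:
servo_tool --pt "0 0 0 0.1 0 0 0" --pt "0 0 0 0 0 0 0" --pt "0 0 0 0.1 0 0 0" --pt "0 0 0 0 0 0 0"

```text
clock: 9.0
position: [482.5, -385.9, 80.4]
ee_rot: [0.978, -0.21, 0.0, 0.0]
contact_force: [0.4, 1.6, 4.6]
gripper_width: 39.0
```

Emit:
servo_tool --pt "0.6 0 0 0 0 0 0" --pt "0.8 0 0 0 0 0 0" --pt "1 0 0 0 0 0 0" --pt "1 0 0 0 0 0 0" --pt "1 0 0 0 0 0 0" --pt "1 0 0 -1 0 0 0" --pt "1 0 0 -2 0 0 0" --pt "1 0 0 -3 0 0 0" --pt "1 0 0 -4 0 0 0" --pt "1 0 0 -4 0 0 0" --pt "1 0 0 -4 0 0 0" --pt "1 0 0 -1 0 0 0"

```text
clock: 10.2
position: [483.8, -387.2, 276.3]
ee_rot: [0.978, -0.209, 0.005, 0.002]
contact_force: [0.4, -1.3, 0.4]
gripper_width: 85.4
```

```bash
python3 go.py 478.3 323.2 265
```

```text
t 10.2 pos [ 483.758 -387.174  276.289] q [ 0.978 -0.209  0.005  0.002] F [ 0.442 -1.291  0.359] w 85.42145197898544 j [-0.413  0.35   0.04   0.002 -1.25   1.561]
tool axes [[ 0.912 -0.41   0.011]
 [-0.41  -0.912  0.002]
 [ 0.009 -0.006 -1.   ]]
move cm [-29.611 -64.58    0.67 ]
```

Emit:
servo_tool --pt "1 -0.8 -1.8 0 0 0 0" --pt "1 -1.5 -3.2 0 0 0 0" --pt "1 -1.9 -4.2 0 0 0 0" --pt "1 -1.9 -4.2 0 0 0 0" --pt "1 -1.9 -4.2 0 0 0 0" --pt "1 -1.9 -4.2 0 0 0 0" --pt "1 -1.9 -4.2 0 0 0 0" --pt "1 -1.9 -4.2 0 0 0 0" --pt "1 -1.9 -4.2 0 0 0 0" --pt "1 -1.9 -4.2 0 0 0 0" --pt "1 -1.9 -4.2 0 0 0 0" --pt "1 -1.9 -4.2 0 0 0 0"

```text
clock: 11.4
position: [480.1, 132.0, 269.7]
ee_rot: [0.978, -0.21, 0.0, -0.0]
contact_force: [1.0, 0.6, -0.2]
gripper_width: 85.5
```

Emit:
servo_tool --pt "1 -1.9 -4.2 0 0 0 0" --pt "1 -1.5 -3.2 0 0 0 0" --pt "1 -0.8 -1.8 0 0 0 0" --pt "1 0 0 0 0 0 0" --pt "1 0 0 0 0 0 0"

```text
clock: 11.9
position: [479.9, 230.9, 269.1]
ee_rot: [0.978, -0.21, -0.0, 0.0]
contact_force: [-0.2, -0.4, -0.3]
gripper_width: 85.3
```

```bash
python3 go.py 478.3 323.2 265; python3 - <<'E'
from h import *
snap('side','s4'); snap('top','t4')
a=cv2.imread('pics/s4.png')[150:290,225:345]; b=cv2.imread('pics/s4.png')[360:480,310:430];c=cv2.imread('pics/t4.png')[240:330,440:530];e=cv2.imread('pics/t4.png')[225:315,260:350]
z=lambda i,w,h:cv2.resize(i,(w,h),interpolation=cv2.INTER_CUBIC)
o=np.hstack([z(a,480,560),np.vstack([z(b,320,320),z(np.hstack([c,e]),320,160),np.zeros((80,320,3),np.uint8)])])
cv2.imwrite('pics/c6.png',cv2.convertScaleAbs(o,alpha=1.3))
E
```

```text
t 11.9 pos [479.895 230.873 269.106] q [ 0.978 -0.21  -0.     0.   ] F [-0.215 -0.411 -0.307] w 85.3237687442476 j [ 0.753  0.209 -0.174 -0.    -1.189  0.395]
tool axes [[ 0.912 -0.41  -0.   ]
 [-0.41  -0.912  0.001]
 [-0.001 -0.001 -1.   ]]
move cm [-3.932 -8.355  0.404]
```

View pics/c6.png

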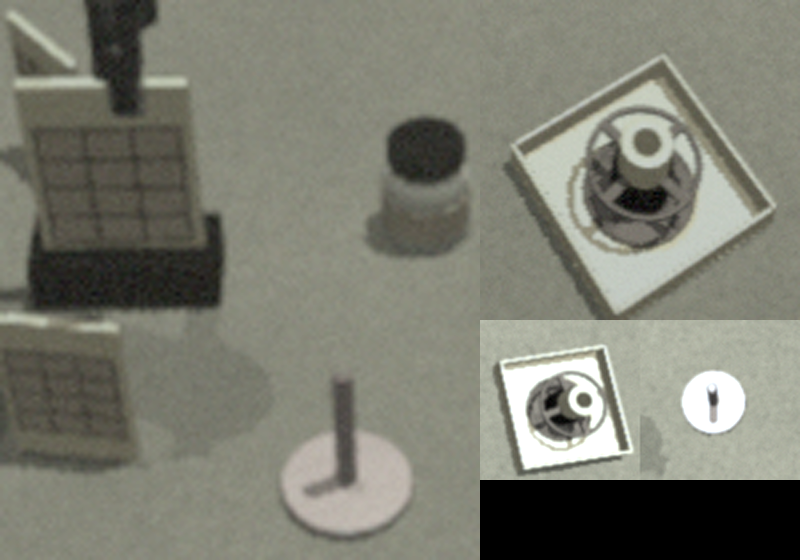

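The reel stands upright near the middle of the tray, the post is bare, and the board still stands in the holder. On to the board.

Emit:
servo_tool --pt "1 -0.6 -1.4 0 0 0 0" --pt "1 -1.0 -2.1 0 0 0 0" --pt "1 -1.0 -2.1 0 0 0 0" --pt "1 -0.8 -1.7 0 0 0 0" --pt "1 -0.4 -0.9 0 0 0 0" --pt "1 0 0 0 0 0 0" --pt "1 0 0 0 0 0 0"

```text
clock: 12.7
position: [479.1, 321.3, 269.2]
ee_rot: [0.978, -0.21, -0.0, 0.0]
contact_force: [0.7, -0.1, -0.4]
gripper_width: 84.9
```

```bash
python3 go.py 478.3 323.2 159; python3 - <<'E'
from h import *
np.set_printoptions(precision=1,suppress=True)
s,t=load('s4'),load('t4')
c=lambda u,v:(225+(u+.5)/4-.5,150+(v+.5)/4-.5)
k=160/90; e=lambda u,v:(260+(u-640+.5)/k-.5,225+(v-320+.5)/k-.5)
print(onz(s,*c(343,376),120),onz(s,*c(347,483),10),onz(t,*e(713,388),120),onz(t,*e(713,403),10))
for n,d,bx in(('s',s,(280,335,250,290)),('t',t,(275,320,245,290))):
    im=d['image'].astype(int); x0,x1,y0,y1=bx; g=im[y0:y1,x0:x1].sum(2); 
    m=np.argwhere(g>np.percentile(g,50)+60 if n=='t' else g>g.mean()+70); print(n,len(m),m.min(0)+[y0,x0],m.max(0)+[y0,x0])
    b=(m.min(0)+m.max(0))/2+[y0,x0]; print(onz(d,b[1],b[0],10))
E
```

```text
t 12.7 pos [479.068 321.329 269.158] q [ 0.978 -0.21  -0.     0.   ] F [ 0.746 -0.148 -0.422] w 84.86520202286144 j [ 0.872  0.285 -0.07  -0.    -1.216  0.276]
tool axes [[ 0.912 -0.41  -0.   ]
 [-0.41  -0.912  0.001]
 [-0.    -0.001 -1.   ]]
move cm [-0.145 -0.146 11.016]
[545.   65.7 120. ] [545.2  67.4  10. ] [545.9  65.9 120. ] [544.5  68.3  10. ]
s 440 [259 296] [282 326]
[544.1  67.4  10. ]
t 915 [253 283] [288 318]
[547.   69.1  10. ]
```

Emit:
servo_tool --pt "1 -0.1 -0.1 1.5 0 0 0" --pt "1 0 0 2.5 0 0 0" --pt "1 0 0 2.5 0 0 0" --pt "1 0 0 2 0 0 0" --pt "1 0 0 1.5 0 0 0" --pt "1 0 0 0.9 0 0 0" --pt "1 0 0 0 0 0 0" --pt "1 0 0 0 0 0 0"

```text
clock: 13.5
position: [479.1, 323.0, 161.1]
ee_rot: [0.978, -0.21, 0.0, -0.0]
contact_force: [0.9, -0.3, -1.1]
gripper_width: 85.1
```

Emit:
servo_tool --pt "0 0 0 0 0 0 0" --pt "0 0 0 0 0 0 0" --pt "0 0 0 0 0 0 0" --pt "0 0 0 0 0 0 0" --pt "0 0 0 0 0 0 0" --pt "0 0 0 0 0 0 0" --pt "0 0 0 0 0 0 0" --pt "0 0 0 0 0 0 0" --pt "0 0 0 0 0 0 0"

```text
clock: 14.4
position: [478.8, 323.2, 160.5]
ee_rot: [0.978, -0.21, 0.0, -0.0]
contact_force: [0.1, 0.1, 1.1]
gripper_width: 9.2
```

```bash
python3 go.py
```

```text
t 14.4 pos [478.845 323.156 160.531] q [ 0.978 -0.21   0.    -0.   ] F [0.142 0.145 1.128] w 9.216445133034503 j [ 0.874  0.376 -0.226  0.    -0.968  0.274]
tool axes [[ 0.912 -0.41   0.   ]
 [-0.41  -0.912 -0.001]
 [ 0.     0.    -1.   ]]
```

Emit:
servo_tool --pt "0 0 0 -0.4 0 0 0" --pt "0 0 0 -1 0 0 0" --pt "0 0 0 -1.5 0 0 0" --pt "0 0 0 -1.5 0 0 0" --pt "0 0 0 -1.5 0 0 0" --pt "0 0 0 -1.5 0 0 0" --pt "0 0 0 -1.5 0 0 0" --pt "0 0 0 -1.5 0 0 0" --pt "0 0 0 -1.2 0 0 0" --pt "0 0 0 -0.4 0 0 0" --pt "0 0 0 0 0 0 0"

```text
clock: 15.5
position: [478.7, 323.1, 280.8]
ee_rot: [0.978, -0.21, 0.0, -0.0]
contact_force: [-0.3, 0.9, -2.4]
gripper_width: 9.1
```

Emit:
servo_tool --pt "0 0.5 0.5 0 0 0 0" --pt "0 1.2 1.1 0 0 0 0" --pt "0 2 1.9 0 0 0 0" --pt "0 2 1.9 0 0 0 0" --pt "0 2 1.9 0 0 0 0" --pt "0 2 1.9 0 0 0 0" --pt "0 2 1.9 0 0 0 0" --pt "0 2 1.9 0 0 0 0" --pt "0 1.5 1.4 0 0 0 0" --pt "0 0.9 0.8 0 0 0 0" --pt "0 0.4 0.4 0 0 0 0" --pt "0 0 0 0 0 0 0"

```text
clock: 16.7
position: [565.1, 112.3, 279.9]
ee_rot: [0.978, -0.21, -0.0, 0.0]
contact_force: [0.2, 0.0, -1.3]
gripper_width: 9.5
```

Emit:
servo_tool --pt "0 0 0 0 2 0 0" --pt "0 0 0 0 5 0 0" --pt "0 0 0 0 6 0 0" --pt "0 0 0 0 5 0 0" --pt "0 0 0 0 3 0 0" --pt "0 0 0 0 1 0 0" --pt "0 0 0 0 0 0 0" --pt "0 0 0 0 0 0 0"

```text
clock: 17.5
position: [565.1, 113.5, 280.4]
ee_rot: [0.96, -0.206, 0.04, -0.186]
contact_force: [0.1, 0.0, -1.7]
gripper_width: 9.4
```

```bash
python3 go.py 557.6 94.9 150; python3 - <<'E'
from h import *
snap('side','s5'); snap('top','t5')
a=cv2.imread('pics/s5.png')[150:290,225:365]; b=cv2.imread('pics/t5.png')[180:320,220:360]
z=lambda i:cv2.resize(i,(400,400),interpolation=cv2.INTER_CUBIC)
cv2.imwrite('pics/c7.png',cv2.convertScaleAbs(np.hstack([z(a),z(b)]),alpha=1.3))
E
```

```text
t 17.5 pos [565.081 113.479 280.375] q [ 0.96  -0.206  0.04  -0.186] F [ 0.063  0.004 -1.743] w 9.366869712598282 j [ 0.325  0.194 -0.094 -0.324 -1.039  0.955]
tool axes [[ 0.912 -0.409  0.   ]
 [-0.38  -0.846 -0.374]
 [ 0.153  0.341 -0.927]]
move cm [ 0.076  6.733 11.342]
```

View pics/c7.png

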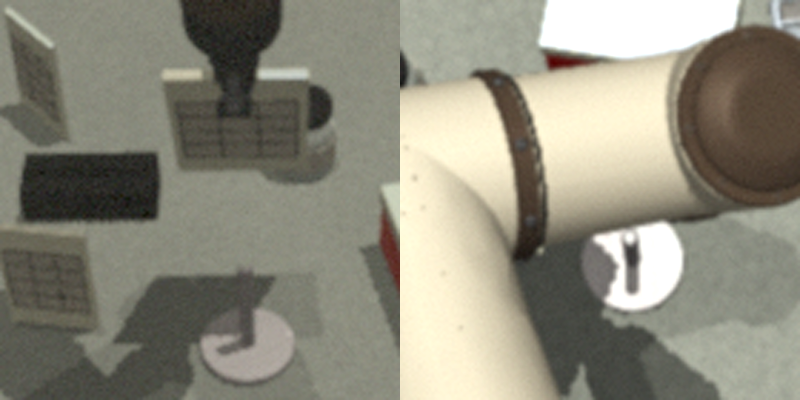

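Emit:
servo_tool --pt "0 0 0.3 0.5 0 0 0" --pt "0 0 0.7 1.2 0 0 0" --pt "0 0 1.0 1.7 0 0 0" --pt "0 0 1.2 2.0 0 0 0" --pt "0 0 1.2 2.0 0 0 0" --pt "0 0 1.0 1.7 0 0 0" --pt "0 0 0.8 1.3 0 0 0" --pt "0 0 0.4 0.7 0 0 0" --pt "0 0 0.1 0.2 0 0 0" --pt "0 0 0 0 0 0 0" --pt "0 0 0 0 0 0 0"

```text
clock: 18.7
position: [557.7, 95.2, 151.4]
ee_rot: [0.96, -0.206, 0.041, -0.187]
contact_force: [-0.3, -0.4, -2.5]
gripper_width: 9.3
```

```bash
python3 go.py 549 76 141
```

```text
t 18.7 pos [557.682  95.205 151.417] q [ 0.96  -0.206  0.041 -0.187] F [-0.323 -0.421 -2.453] w 9.289402333616588 j [ 0.284  0.308 -0.262 -0.414 -0.786  1.128]
tool axes [[ 0.912 -0.41   0.002]
 [-0.379 -0.846 -0.376]
 [ 0.155  0.342 -0.927]]
move cm [-0.006  2.345  0.174]
```

Emit:
servo_tool --pt "0 0 0.4 0 0 0 0" --pt "0 0 0.6 0 0 0 0" --pt "0 0 0.6 0 0 0 0" --pt "0 0 0.4 0 0 0 0" --pt "0 0 0.2 0.1 0 0 0" --pt "0 0 0 0 0 0 0" --pt "0 0 0 0 0 0 0"

```text
clock: 19.4
position: [548.9, 76.7, 141.3]
ee_rot: [0.96, -0.206, 0.04, -0.187]
contact_force: [0.8, -0.8, -2.7]
gripper_width: 9.2
```

```bash
python3 go.py 547.8 73 139.6
```

```text
t 19.4 pos [548.897  76.707 141.264] q [ 0.96  -0.206  0.04  -0.187] F [ 0.847 -0.791 -2.656] w 9.200809327321968 j [ 0.249  0.309 -0.285 -0.431 -0.777  1.178]
tool axes [[ 0.912 -0.41   0.   ]
 [-0.38  -0.846 -0.375]
 [ 0.154  0.342 -0.927]]
move cm [0.052 0.417 0.011]
```

Emit:
servo_tool --pt "0 0 0.04 0.1 0 0 0" --pt "0 0 0 0 0 0 0" --pt "0 0 0.04 0.1 0 0 0" --pt "0 0 0 0 0 0 0" --pt "0 0 0 0 0 0 0"

```text
clock: 19.9
position: [549.0, 76.8, 139.5]
ee_rot: [0.96, -0.206, 0.04, -0.187]
contact_force: [-0.7, 0.8, 0.4]
gripper_width: 9.2
```

Emit:
servo_tool --pt "0 0 0.02 0.05 0 0 0" --pt "0 0 0 0 0 0 0" --pt "0 0 0.1 -0.04 0 0 0" --pt "0 0 0.1 -0.04 0 0 0" --pt "0 0 0 0 0 0 0" --pt "0 0 0 0 0 0 0"

```text
clock: 20.5
position: [548.6, 75.4, 139.0]
ee_rot: [0.96, -0.206, 0.041, -0.187]
contact_force: [0.2, 3.7, 3.2]
gripper_width: 9.4
```

Emit:
servo_tool --pt "0 0 0.1 -0.04 0 0 0" --pt "0 0 0.1 -0.04 0 0 0" --pt "0 0 0 0 0 0 0" --pt "0 0 0 0 0 0 0"

```text
clock: 20.9
position: [547.7, 72.9, 138.9]
ee_rot: [0.96, -0.206, 0.041, -0.187]
contact_force: [1.2, 4.1, 3.9]
gripper_width: 9.5
```

Emit:
servo_tool --pt "0 0 0.1 -0.04 0 0 0" --pt "0 0 0.1 -0.04 0 0 0" --pt "0 0 0 0 0 0 0" --pt "0 0 0 0 0 0 0"

```text
clock: 21.3
position: [546.7, 70.9, 138.9]
ee_rot: [0.96, -0.206, 0.041, -0.187]
contact_force: [2.7, 4.1, 4.0]
gripper_width: 9.5
```

```bash
python3 go.py; python3 - <<'E'
from h import *
snap('side','s6')
a=cv2.imread('pics/s6.png')[170:290,250:370]
cv2.imwrite('pics/c8.png',cv2.convertScaleAbs(cv2.resize(a,(600,600),interpolation=cv2.INTER_CUBIC),alpha=1.4))
E
```

```text
t 21.3 pos [546.705  70.948 138.92 ] q [ 0.96  -0.206  0.041 -0.187] F [2.689 4.115 4.031] w 9.451222815795985 j [ 0.238  0.309 -0.292 -0.436 -0.775  1.194]
tool axes [[ 0.912 -0.411  0.001]
 [-0.38  -0.845 -0.375]
 [ 0.155  0.342 -0.927]]
```

View pics/c8.png

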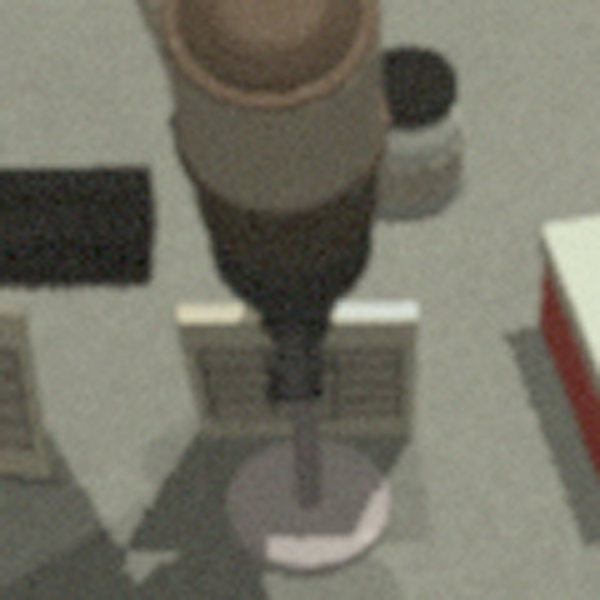

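Emit:
servo_tool --pt "0 0 0.05 -0.02 0 0 0" --pt "0 0 0 0 0 0 0" --pt "0.15 0 0 0 0 0 0" --pt "0.2 0 0 0 0 0 0" --pt "0.25 0 0 0 0 0 0" --pt "0.25 0 0 0 0 0 0" --pt "0.25 0 0 0 0 0 0"

```text
clock: 22.05
position: [545.1, 69.9, 137.8]
ee_rot: [0.96, -0.206, 0.039, -0.186]
contact_force: [0.1, -0.0, 0.1]
gripper_width: 21.1
```

Emit:
servo_tool --pt "0.25 0 0 -0.5 0 0 0" --pt "0.25 0 0 -1 0 0 0" --pt "0.25 0 0 -1.5 0 0 0" --pt "0.25 0 0 -2 0 0 0" --pt "0.25 0 0 -3 0 0 0" --pt "0.25 0 0 -4 0 0 0" --pt "0.25 0 0 -4 0 0 0" --pt "0.25 0 0 -2 0 0 0" --pt "0.25 0 0 0 0 0 0"

```text
clock: 22.95
position: [519.2, 7.6, 310.9]
ee_rot: [0.959, -0.206, 0.045, -0.187]
contact_force: [0.1, -0.8, -0.4]
gripper_width: 21.5
```

```bash
python3 go.py; python3 - <<'E'
from h import *
snap('side','s7');snap('top','t7')
a=cv2.imread('pics/s7.png')[150:290,250:390]; b=cv2.imread('pics/t7.png')[180:320,220:360]
z=lambda i:cv2.resize(i,(400,400),interpolation=cv2.INTER_CUBIC)
cv2.imwrite('pics/c9.png',cv2.convertScaleAbs(np.hstack([z(a),z(b)]),alpha=1.3))
E
```

```text
t 22.95 pos [519.169   7.567 310.894] q [ 0.959 -0.206  0.045 -0.187] F [ 0.106 -0.816 -0.434] w 21.4985236282759 j [ 0.128  0.102 -0.118 -0.354 -1.156  1.133]
tool axes [[ 0.911 -0.411  0.009]
 [-0.378 -0.845 -0.378]
 [ 0.163  0.341 -0.926]]
```

View pics/c9.png

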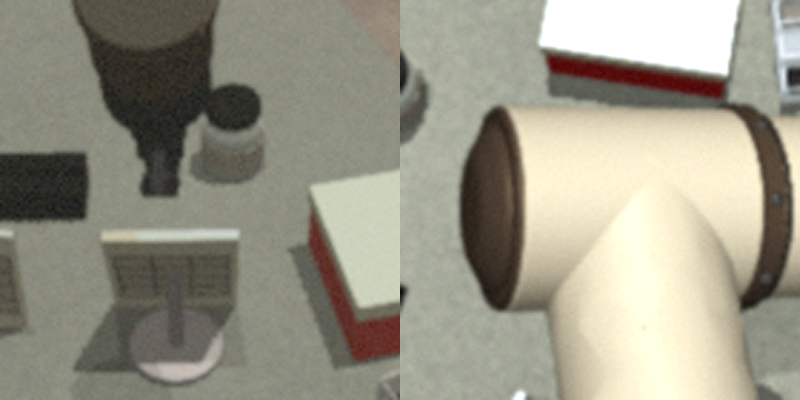

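The board leans against the post with nothing touching it. I'll let it settle, check the tilt and stability, and then hand in.

Emit:
servo_tool --pt "0.25 0 0 -2 0 0 0" --pt "0.25 0 0 0 0 0 0" --pt "0.25 0 0 0 0 0 0" --pt "0.25 0 0 0 0 0 0" --pt "0.25 0 0 0 0 0 0" --pt "0.25 0 0 0 0 0 0" --pt "0.25 0 0 0 0 0 0" --pt "0.25 0 0 0 0 0 0"

```text
clock: 23.85
position: [515.2, 2.1, 323.8]
ee_rot: [0.96, -0.206, 0.04, -0.187]
contact_force: [0.1, -0.7, 0.6]
gripper_width: 21.5
```

```bash
python3 - <<'E'
from h import *
np.set_printoptions(precision=1,suppress=True)
d=snap('side','s8'); o=load('s7')['image']
D=np.abs(d['image'].astype(int)-o)[225:290,280:340].mean(); print('diff',D, 'ref noise',np.abs(d['image'].astype(int)-o)[380:470,320:420].mean())
n=np.array([.41,.912,0]);w=np.array([.912,-.41,0]);P=np.array([545.3,67.5,0]);z=np.array([0,0,1.])
for th in(18,20,22,24,26):
    c,s=np.cos(np.radians(th)),np.sin(np.radians(th)); F=P+n*(7+120*np.tan(np.radians(th))); u=-n*s+z*c
    q=proj(d,[F+180*u-60*w,F+180*u+60*w,F-60*w,F+60*w]); print(th,((q-[250,150])*400/140).ravel())
print(read_state()['contact_force'])
E
```

```text
diff 2.2206837606837606 ref noise 1.917888888888889
18 [100.7 234.9 239.5 233.7 115.3 314.4 237.4 313.4]
20 [100.8 237.6 239.5 236.4 115.5 310.8 237.3 309.8]
22 [100.9 240.3 239.5 239.1 115.7 307.1 237.3 306.1]
24 [101.  242.9 239.5 241.7 115.9 303.3 237.2 302.3]
26 [101.2 245.5 239.5 244.3 116.1 299.4 237.1 298.4]
[ 0.3 -0.4  0.3]
```

```bash
python3 -c "
from bench import *
print(job_done())"
```

```text
the job is handed in; nothing more can be done
None
```

I moved the used-up reel off its spindle into the tray, then took the board from its holder and leaned it against the bare spindle. The job is handed in; the robot clock read about 24 s at my last check. No verdict was reported.

- **Reel:** I lifted it clear of the post and lowered it until the wrist force showed it touching the tray floor, then released it. The pictures show it upright and close to the middle of the tray.
- **Board:** It leans about 22° from vertical, same end down on the counter and just outside the stand's base. The picture fits the outline I projected for a 22° lean, and two pictures 0.9 s apart differed only by about the image noise.
- **Robot:** The gripper was well clear, with only noise-level force at the wrist.
- **Not measured:** I could not read the contact force between board and post; I judged it from the fit of the lean. I did not measure the full reel, the tray or the bystanders again after the moves. The arm never touched the full reel or the bystanders as far as I could tell, and the tray only took the reel being set down.

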